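Brake the flask carriage down its slide

ROBOT

A 6-joint arm with a two-finger parallel gripper is mounted at the origin on the work surface. World frame = base frame: x ahead of the robot, y to its left, z up, the work surface at z = 0. Lengths are in m, angles in rad, forces in N, time in s.
With the tool pointing down it reaches from about 0.3 to 0.875 m from the base axis. Payload 6.4 kg.
Tool frame: the origin (TCP) lies between the finger pads, 19 mm behind the fingertips; this is the grasp point; z points along the fingers, y is the direction in which the jaws open and shut (so a half turn about z gives the same grasp; the last joint's range is limited). The gripper opens to 85 mm and grips with 20 to 120 N. Pads are 22 mm wide; open, the fingers measure 114 mm over their backs; the gripper's body (76 mm by 85 mm) begins 54 mm behind the grasp point. The pads swing forward as they close: fully open they stand 13 mm farther back than shut.
Start: joints at [-1.408, 0.181, 1.607, -0, 1.354, -0.206], TCP at [0.207, -0.536, 0.25] pointing down, gripper open.
Joint ranges: [-2.99, 2.99], [-0.89, 2.07], [0.3, 2.58], [-1.14, 4.28], [0, 2.63], [-3.12, 3.12]. Speed limits (rad/s): [2.57, 2.57, 3.01, 3.14, 3.14, 3.14].

INTERFACE

Orientations are given as a rotation vector (axis times angle).
In Python, from rig import telemetry, eyes, bot gives the robot as it stands.
- The arm moves only by the tool drive_tool, never from a script. Its argument "targets" is a list that holds one entry, the list of rows, each a list of 7 numbers: the opening in per cent of the stroke, from 0 (shut) to 100 (fully open), then the shift along the tool's x, y, z in m, then the turn, a rotation vector about the tool's x, y, z in rad. A call has 1 to 5 rows; each row shifts and turns the commanded pose from where the row before left it, along the tool's axes as they then stand; what a row does not reach is not made up. A row lasts 1/8 s, in which the tool goes at most 62.5 mm and 10.7 degrees, less where a joint would pass 70% of its speed; a pose out of reach is approached as far as the arm can. A call with a gripper value outside its range is refused whole. The fingers move at their own pace and stop on an object; "force" is the grip in N (left out, the last holds). Time passes only in rows, so rows that do not move let the fingers close. It gives the time, the measured TCP pose, the force and the opening at its end, in the units of the state.
- telemetry.get_state(): the state, without advancing time (a new reading comes with each control period).
- eyes.snapshot(name): name is "side" or "top"; returns the picture (384x512x3 uint8, red, green, blue); there is no depth.
- eyes.calibration(name): a dict with "fx", "fy", "cx", "cy" (pixels), "R" (3x3) and "t" (3): a world point X has camera coordinates R X + t. Camera axes: x right, y down, z forward; pixel columns grow to the right and rows downward; lengths in m; the calibration is good to about 2 mm. A picture is of the moment at which its call begins. calibration takes no time and is no camera call.
- bot.job_done(): hands the job in, once; it reports no verdict.
The state is a dict: "time": time; "joint_pos": joint angles; "joint_velocities": joint speeds; "joint_torque": joint torques, N m; "tcp_pos": TCP position; "eef_rot": TCP orientation; "contact_force": force on the tool from outside, world axes, zero at the start; "torque": the same for the moment, N m; "width": opening from 0.0 (shut) to 1.0 (fully open).
Only numpy, scipy, OpenCV 4.12 (cv2) and the standard library are available. Lean on these libraries where they do the work, as an engineer would, in place of code of your own. Each camera call takes 0.05 s, during which the arm holds its last target. There are 200 camera calls.

TASK

Let the flask carriage down its sloping slide to the lower stop by braking it: press down with closed fingers on the wavy rubber brake bar, staying between the two prongs of the gate, which frees the catch, and let the bar slide through under your fingers. On the way down keep it moving steadily without stopping, at 3 to 10 cm/s, and keep pressing with 3 to 15 N all the way, never lifting off and never driving the bar hard down; then let go, leaving the glassware beside the slide alone.

Things in the scene. Friction and masses are not known exactly. Their poses are not given: they have to be found in the camera images.
- stand: Fixed grey steel stand, 200 x 800 mm, with two inclined guide rails; origin on the table under its middle. z is up; its y axis points (horizontally) downhill along the slide, its x axis across it, away from the robot. The slide slopes 0.137 rad down towards +y. On its -x side a bracket carries two level steel prongs (10 mm thick, along x) that reach over the brake bar: the gate.
- gate (a point): Fixed point midway between the two prongs, on the mean line of the unpressed bar's top (middle of its width), 171 mm above the table; axes as the stand's. The prongs lie 50 mm up and down the slide from it (90 mm clear gap), their tops 25 mm above it, their ends 30 mm beyond it (+x). Press here between the prongs, with the TCP within 40 mm of this point along the slide.
- carriage (a joint): Carriage position down the slide, m: 0 at the top (held by a catch), 0.32 at the lower stop. Aluminium deck 210 x 420 mm with three flasks on its +x side; 4.4 kg in all, nominal (hidden +-15 %), on a guide with damping 5 N per m/s. Weight pulls it downhill with about 5.9 N: unbraked, it runs away. Friction of the rubber bar on fingers or tool about 0.8 (hidden +-10 %).
- brake_bar (a joint): How far the sprung brake bar is pressed in, m, square to the slide: 0 up, 0.045 bottomed. Pressing force = 2 N + 350 N/m x this value (3 N at 0.003, 15 N at 0.037). The catch holds the carriage at 0 until the bar is pressed in 5 mm; after that pressing brakes by friction, and less pressing lets it run faster.
- deck (a point): Centre of the deck's upper face (moves with the carriage); its y axis points down the slide, z square to it. The gate point is 160 mm further down the slide at carriage position 0, and 160 mm behind at 0.32.
- bar_mid (a point): Mid-length of the black rubber-faced brake bar (36 mm wide, 410 mm long, along the carriage's robot side), on its mean top line, 85 mm above the deck when unpressed; moves with the bar. The top is wavy: at the gate it stands above the mean line by -6.5 mm x sin(2 pi q / 320 mm), q = carriage position (lowest at q = 80 mm, highest at 240 mm).
- beaker: Bystander: glass beaker, 70 mm wide, 90 mm high, on the table beyond the slide; origin under its centre.
- flask: Bystander: conical glass flask, 76 mm wide, 120 mm high, on the table beyond the slide; origin under its centre.

How it is judged:
By the outcome, as a careful person would: the job done as asked, in the order asked, and still so for the second after the job is handed in, with the robot touching nothing.
It also fails if it takes over 42 s, if anything falls off the work surface, if the arm or the gripper's body presses on something with over 40 N, if the wrist force passes 120 N, or if a joint passes its speed limit or range.

## Working session

There is one attempt and no reset: what is moved stays moved. The work goes in short steps, Python scripts to look and compute and a tool call to move; the robot and the scene stay as the last step left them, time stands still between calls to the robot, and variables do not carry over. Pictures are saved under pics/ and viewed, about 8 in all and at most 12, crops included, and the job is handed in when it is done.

Besides the shell and the picture viewer there is one more tool, called after "Emit:" by a JSON object that holds its "name" and its "arguments". drive_tool: Moves the arm, as the interface text tells. Its arguments: {"type":"object","properties":{"targets":{"type":"array","items":{"type":"array","items":{"type":"array","items":{"type":"number"}}}},"force":{"type":"number"}},"required":["targets"]}

```bash
ls; mkdir -p pics
python3 - <<'E'
from rig import telemetry, eyes
import cv2,numpy as np
s=telemetry.get_state()
for k,v in s.items(): print(k,np.round(v,4))
for n in ("side","top"):
    im=eyes.snapshot(n); cv2.imwrite(f"pics/{n}0.png",im[:,:,::-1]); c=eyes.calibration(n)
    print(n,{k:np.round(v,4).tolist() for k,v in c.items()})
E
```

```text
pics
time 0.0
joint_pos [-1.4083  0.1815  1.608  -0.      1.3538 -0.2063]
joint_velocities [-0.0018 -0.0024  0.0009 -0.0001 -0.0001 -0.0001]
joint_torque [ 1.10000e-03 -4.44875e+01 -3.51335e+01 -3.00000e-04  9.20000e-03
  0.00000e+00]
tcp_pos [ 0.2072 -0.5358  0.2491]
eef_rot [-3.0867 -0.5757 -0.    ]
contact_force [-0.2053  0.2589 -0.1262]
torque [-0.0161 -0.0046  0.0374]
width 1.0036
side {'fx': 451.9644, 'fy': 451.9644, 'cx': 246.7498, 'cy': 185.8849, 'R': [[0.9851, -0.1717, -0.0085], [-0.1135, -0.6121, -0.7826], [0.1292, 0.7719, -0.6225]], 't': [-0.571, 0.1603, 0.8296]}
top {'fx': 405.7589, 'fy': 405.7589, 'cx': 256.0744, 'cy': 193.9961, 'R': [[0.0599, -0.9982, -0.0045], [-0.9781, -0.0578, -0.1997], [0.1991, 0.0164, -0.9798]], 't': [-0.0512, 0.6079, 0.8727]}
```

View pics/top0.png

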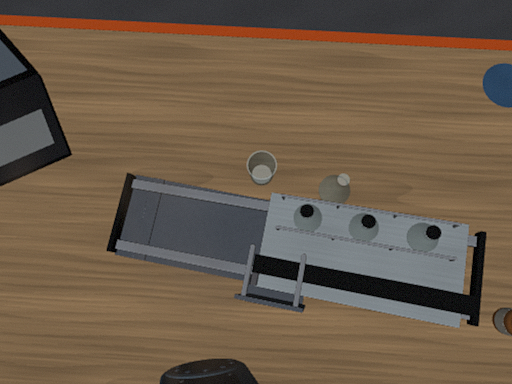

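View pics/side0.png

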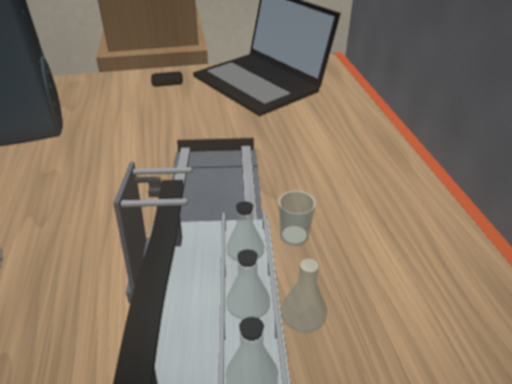

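The top view shows the slide running downhill to the left, with prongs at about columns 248 and 301 and the bar crossing at row ~265. The side view shows the prongs at rows ~170 and ~203. I'll zoom in for accurate prong pixels.

Run:
```python
import cv2
a=cv2.imread("pics/top0.png")[235:320,225:325]; b=cv2.imread("pics/side0.png")[155:240,110:210]
f=lambda i:cv2.convertScaleAbs(cv2.resize(i,None,fx=7,fy=7,interpolation=cv2.INTER_CUBIC)[:, :],alpha=1.5)
cv2.imwrite("pics/ct.png",f(a)); cv2.imwrite("pics/cs.png",f(b))
```

```text
(no output)
```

View pics/ct.png

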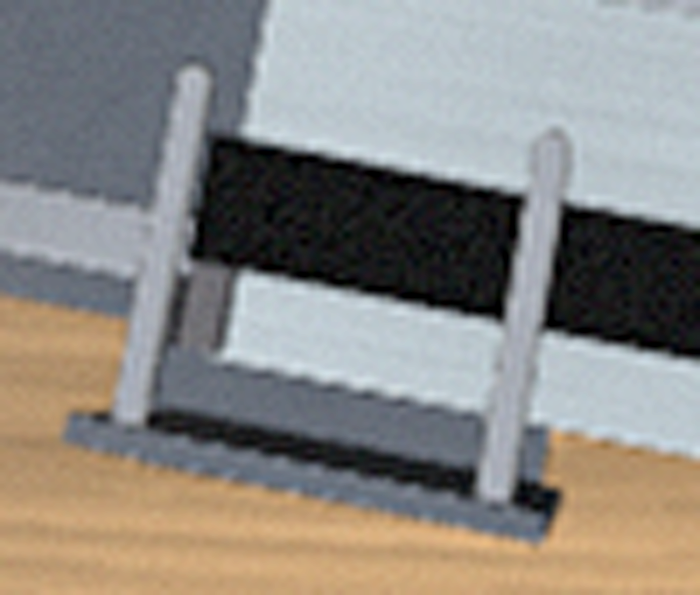

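View pics/cs.png

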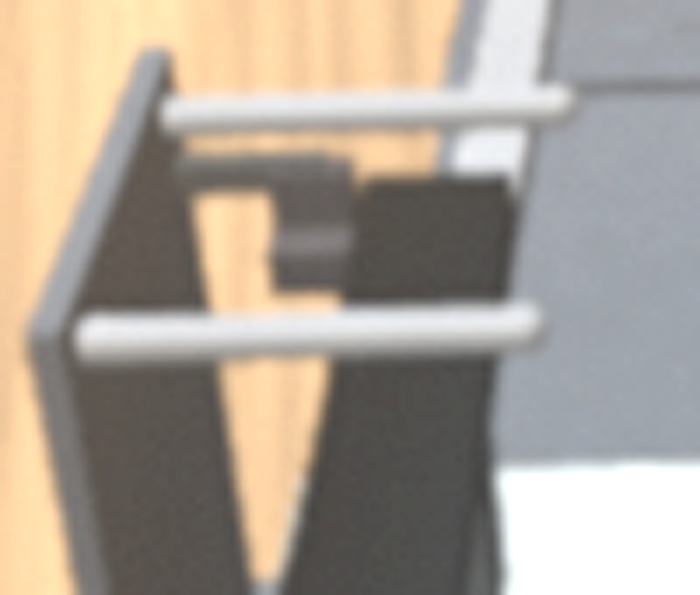

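In the top crop the prong tips are at (193,68) and (553,133) and their bases at (133,418) and (495,495). In the side crop the far tip is at (572,101), the near tip at (540,320), and the bases at (165,115) and (80,338).

```bash
cat > geo.py <<'E'
import numpy as np, cv2
from rig import eyes
C={n:eyes.calibration(n) for n in("side","top")}
def P(n):
    c=C[n];K=np.array([[c["fx"],0,c["cx"]],[0,c["fy"],c["cy"]],[0,0,1]]);return K@np.c_[c["R"],c["t"]]
def proj(n,X):
    p=P(n)@np.r_[X,1];return p[:2]/p[2]
def tri(t,s):
    X=cv2.triangulatePoints(P("top"),P("side"),np.array(t,float).reshape(2,1),np.array(s,float).reshape(2,1)).ravel();X=X[:3]/X[3]
    return X,np.hypot(*(proj("top",X)-t)),np.hypot(*(proj("side",X)-s))
def plane(n,uv,z):
    c=C[n];d=c["R"].T@np.array([(uv[0]-c["cx"])/c["fx"],(uv[1]-c["cy"])/c["fy"],1]);o=-c["R"].T@c["t"];return o+d*(z-o[2])/d[2]
E
python3 - <<'E'
from geo import *
np.set_printoptions(precision=4,suppress=True)
u=lambda p,o:(np.array(p)+.5)/7-.5+o
T=np.array([225,235]);S=np.array([110,155])
pts={}
for k,t,s in(("dn_tip",(193,68),(572,101)),("up_tip",(553,133),(540,320)),("dn_base",(133,418),(165,115)),("up_base",(495,495),(80,338))):
    X,a,b=tri(u(t,T),u(s,S));pts[k]=X;print(k,X,round(a,2),round(b,2))
xa=pts["dn_tip"]-pts["dn_base"]+pts["up_tip"]-pts["up_base"];xa[2]=0;xa/=np.linalg.norm(xa)
d=pts["dn_tip"]-pts["up_tip"];print("sep",d,np.linalg.norm(d),"slope",np.arcsin(-d[2]/np.linalg.norm(d)))
ya=d.copy();ya[2]=0;ya/=np.linalg.norm(ya);x2=np.array([ya[1],-ya[0],0])
print("yaw from prongs",np.arctan2(xa[1],xa[0]),"from tips",np.arctan2(x2[1],x2[0]))
g=(pts["dn_tip"]+pts["up_tip"])/2-.03*x2;g[2]-=.02;print("gate",g)
# bar edges at the middle, on z=.171 plane (top crop x~360)
for p in((365,165),(355,290)):print(plane("top",u(p,T),.171), (plane("top",u(p,T),.171)-g)@np.c_[x2,ya])
# long line: bar edges fit over whole top image
from scipy import ndimage
im=cv2.imread("pics/top0.png").max(2)
for c in(320,380,440):
    r=np.where(im[250:320,c]<45)[0]+250;print(c,r.min(),r.max())
E
```

```text
dn_tip [ 0.484  -0.0154  0.1834] 0.51 0.47
up_tip [ 0.4709 -0.1142  0.1984] 0.62 0.64
dn_base [ 0.3879 -0.0052  0.1849] 1.01 0.92
up_base [ 0.3744 -0.1025  0.1986] 1.06 1.06
sep [ 0.013   0.0988 -0.015 ] 0.10081775918620539 slope 0.14950683824224653
yaw from prongs -0.1129457559497098 from tips -0.1311386311010616
gate [ 0.4477 -0.0609  0.1709]
[ 0.4618 -0.0649  0.171 ] [ 0.0145 -0.0021]
[ 0.4273 -0.0638  0.171 ] [-0.0198 -0.0056]
320 267 284
380 278 296
440 290 308
```

```bash
cat >> geo.py <<'E'
from scipy.spatial.transform import Rotation as Ro
G=np.array([.4472,-.0610,.171]);YAW=-.125;SL=.137
X=np.array([np.cos(YAW),np.sin(YAW),0]);Yh=np.array([-X[1],X[0],0]);D=Yh*np.cos(SL)-np.array([0,0,np.sin(SL)]);N=np.cross(X,D)
RT=np.c_[X,-D,-N]  # tool: x=X, y uphill, z press
def blobs(n,im):
    m=(im.max(2)<40).astype(np.uint8);k,l,st,c=cv2.connectedComponentsWithStats(m)
    return [(c[i],st[i,4]) for i in range(1,k) if 40<st[i,4]<700]
E
python3 - <<'E'
from geo import *
from rig import telemetry
np.set_printoptions(precision=4,suppress=True)
print("N",N,"D",D)
for n in("top","side"):
    im=cv2.imread(f"pics/{n}0.png");print(n,[(b[0].round(1).tolist(),int(b[1])) for b in blobs(n,im)])
    c=C[n];print("cam",-c["R"].T@c["t"])
for t,s in(((307,211),(244,208)),((368.5,221.5),(247,257)),((433,232.5),(251,330))):
    p,a,b=tri(t,s);print("cap",p,a.round(2),b.round(2),"rel gate x,d,n",(p-G)@np.c_[X,D,N])
s=telemetry.get_state();R0=Ro.from_rotvec(s["eef_rot"]);p=s["tcp_pos"]
print((R0.inv()*Ro.from_matrix(RT)).as_rotvec())
H=G+N*.09
print("hover",H,"shift tool0 from start to hover",R0.inv().apply(H-p))
E
```

```text
N [0.017  0.1355 0.9906] D [ 0.1235  0.9829 -0.1366]
top [([120.7, 213.2], 689), ([306.4, 210.5], 127), ([368.2, 220.9], 139), ([433.1, 232.1], 153), ([269.9, 299.1], 151), ([191.5, 367.8], 246), ([164.7, 379.4], 61)]
cam [ 0.4239 -0.0303  0.9763]
side [([28.5, 22.5], 252), ([323.1, 24.3], 259), ([276.4, 63.5], 248)]
cam [ 0.4736 -0.6404  0.6369]
cap [ 0.5569 -0.1204  0.1748] 0.64 0.67 rel gate x,d,n [ 0.1163 -0.0454 -0.0024]
cap [ 0.5408 -0.2382  0.1931] 0.4 0.48 rel gate x,d,n [ 0.1149 -0.1656 -0.0005]
cap [ 0.5248 -0.3565  0.2066] 0.51 0.71 rel gate x,d,n [ 0.1138 -0.2857 -0.0034]
[-0.1358 -0.0338  0.493 ]
hover [ 0.4487 -0.0488  0.2602] shift tool0 from start to hover [ 0.4008 -0.3673 -0.0103]
```

Emit:
{"name": "drive_tool", "arguments": {"targets": [[[0,0,0,-0.06,0,0,0],[0,0.04,-0.037,0,0,0,0],[0,0.04,-0.037,0,0,0,0],[0,0.04,-0.037,0,0,0,0],[0,0.04,-0.037,0,0,0,0]]], "force": 60}}

```text
time: 0.72
tcp_pos: [0.3036, -0.3388, 0.3096]
eef_rot: [-3.088, -0.575, -0.0]
contact_force: [0.7, -0.7, -0.3]
width: 0.0
```

Emit:
{"name": "drive_tool", "arguments": {"targets": [[[0,0.04,-0.037,0,0,0,0],[0,0.04,-0.037,0,0,0,0],[0,0.04,-0.037,0,0,0,0],[0,0.04,-0.037,0,0,0,0],[0,0.04,-0.037,0,0,0,0]]]}}

```text
time: 1.35
tcp_pos: [0.4234, -0.0942, 0.3099]
eef_rot: [3.088, 0.576, 0.0]
contact_force: [0.6, 0.2, 0.0]
width: -0.003
```

Emit:
{"name": "drive_tool", "arguments": {"targets": [[[0,0.04,0,0,0,0,0],[0,0,0,0,-0.045,-0.011,0.164],[0,0,0,0,-0.045,-0.011,0.164],[0,0,0,0,-0.045,-0.011,0.164],[0,0,0,0,0,0,0]]]}}

```text
time: 1.98
tcp_pos: [0.4602, -0.0808, 0.3095]
eef_rot: [2.999, -0.182, -0.013]
contact_force: [-0.7, 0.6, -0.1]
width: 0.002
```

```bash
cat > trk.py <<'E'
from geo import *
from rig import telemetry
np.set_printoptions(precision=4,suppress=True)
CAP=np.array([[.5569,-.1204,.1748],[.5408,-.2382,.1931],[.5248,-.3565,.2066]])
def track(n,im,qs=np.arange(-.01,.335,.001)):
    """slide cap line: darkness sampled at all visible caps' projections, centroid in q about the best"""
    g=cv2.GaussianBlur(im.max(2).astype(np.float32),(0,0),2.)
    sc=[]
    for q in qs:
        uv=np.array([proj(n,c+q*D) for c in CAP],np.float32)
        ok=(uv[:,0]>4)&(uv[:,0]<507)&(uv[:,1]>4)&(uv[:,1]<379)
        v=cv2.remap(g,uv[:,:1],uv[:,1:],cv2.INTER_LINEAR).ravel()
        sc.append(v[ok].mean())
    return qs,np.array(sc)
def q_of(n,im):
    qs,s=track(n,im);i=int(s.argmin());lo,hi=max(0,i-9),min(len(s),i+10)
    w=np.clip(s[lo:hi].max()-s[lo:hi],0,None)**2
    # symmetric window parabola
    c=np.polyfit(qs[lo:hi]-qs[i],s[lo:hi],2);return qs[i]-c[1]/(2*c[0]),s[i],np.median(s)
def tcp(s):
    r=(np.array(s["tcp_pos"])-G)@np.c_[X,D,N];f=np.array(s["contact_force"])@np.c_[X,D,N]
    return r,f
E
python3 - <<'E'
from trk import *
s=telemetry.get_state();r,f=tcp(s);print("tcp rel gate",r*1e3,"f",f)
print("rot err",(Ro.from_rotvec(s["eef_rot"]).inv()*Ro.from_matrix(RT)).as_rotvec())
ims=[]
for n in("top","side"):
    im=eyes.snapshot(n);ims.append(im[:,:,::-1]);print(n,q_of(n,im),q_of(n,cv2.imread(f"pics/{n}0.png")))
cv2.imwrite("pics/hov.png",cv2.resize(np.hstack(ims),(800,300)))
E
```

```text
tcp rel gate [ 15.4006 -36.7784 134.7627] f [-0.7268  0.4725 -0.0119]
rot err [ 0.     -0.0003  0.004 ]
top (np.float64(0.0005144477052193841), np.float32(41.092907), np.float32(98.55325)) (np.float64(0.0008003438249319411), np.float32(16.779976), np.float32(120.1276))
side (np.float64(-0.002347896275545805), np.float32(60.329617), np.float32(136.44981)) (np.float64(-0.0023312701467654846), np.float32(59.18498), np.float32(133.99591))
```

View pics/hov.png

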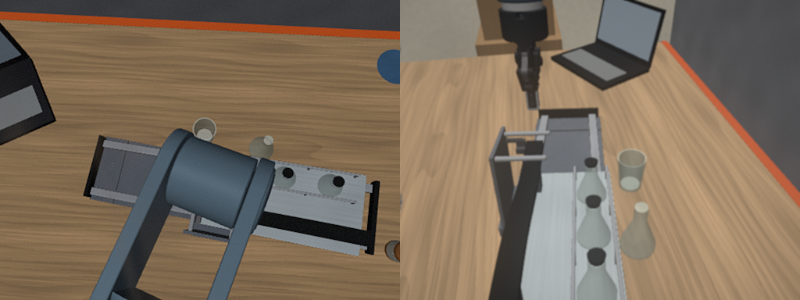

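The top view is now blocked by the arm, but the side view sees all three caps clearly at x~590 (composite). I'll track with the side view, which reads 2.3 mm low.

Emit:
{"name": "drive_tool", "arguments": {"targets": [[[0,-0.015,-0.037,0,0,0,0],[0,0,0,0.045,0,0,0],[0,0,0,0.045,0,0,0],[0,0,0,0.008,0,0,0],[0,0,0,0,0,0,0]]]}}

```text
time: 2.7
tcp_pos: [0.4487, -0.0571, 0.2085]
eef_rot: [2.999, -0.186, -0.012]
contact_force: [-0.1, -0.9, -0.3]
width: 0.002
```

```bash
cat > look.py <<'E'
from trk import *
import json,os,sys
H=json.load(open("h.json")) if os.path.exists("h.json") else []
s=telemetry.get_state();r,f=tcp(s)
im=eyes.snapshot("side");q,a,b=q_of("side",im);q+=.0023
H.append([s["time"],q]);json.dump([list(map(float,h)) for h in H],open("h.json","w"))
print("t %.3f q %.1f mm dark %.0f/%.0f | tcp x,d,n mm %s f %s"%(s["time"],q*1e3,a,b,r*1e3,f))
if len(H)>1:print("v cm/s",[round((H[i][1]-H[i-1][1])/(H[i][0]-H[i-1][0])*100,2) for i in range(max(1,len(H)-4),len(H))])
cv2.imwrite("pics/last.png",im[:,:,::-1])
E
python3 look.py
```

```text
t 2.700 q 0.0 mm dark 62/140 | tcp x,d,n mm [ 1.0078 -1.0558 37.6851] f [ 0.0256 -0.8635 -0.4584]
```

```bash
python3 -c "
import cv2
i=cv2.imread('pics/last.png')[80:260,80:280];cv2.imwrite('pics/l1.png',cv2.resize(i,None,fx=3,fy=3,interpolation=cv2.INTER_CUBIC))"
```

```text
(no output)
```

View pics/l1.png

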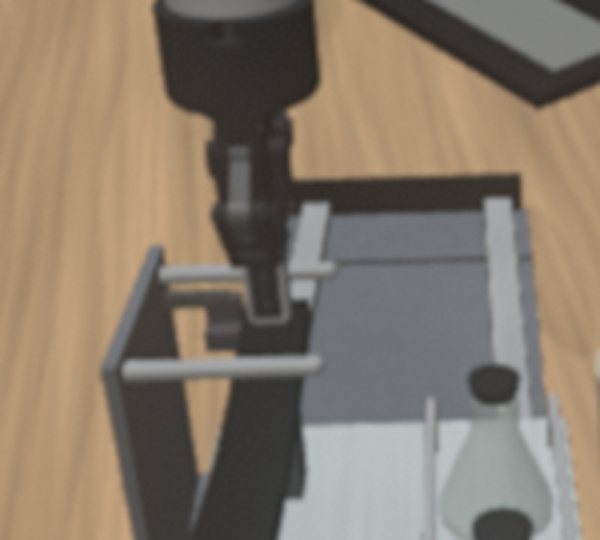

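The fingers hang between the prongs, centred over the bar, with the tips just above it. Next I touch lightly, below the catch release depth, to find the contact height.

Emit:
{"name": "drive_tool", "arguments": {"targets": [[[0,-0.001,-0.001,0.012,0,0,0],[0,0,0,0.006,0,0,0],[0,0,0,0,0,0,0]]]}}

```text
time: 3.12
tcp_pos: [0.4474, -0.058, 0.1898]
eef_rot: [2.998, -0.186, -0.011]
contact_force: [0.1, -0.3, 0.3]
width: 0.002
```

```bash
python3 look.py
```

```text
t 3.125 q -0.1 mm dark 62/141 | tcp x,d,n mm [-0.2112  0.3933 19.0722] f [ 0.1614 -0.3731  0.2973]
v cm/s [np.float64(-0.02)]
```

Emit:
{"name": "drive_tool", "arguments": {"targets": [[[0,0,0,0.002,0,0,0],[0,0,0,0,0,0,0]]]}}

```text
time: 3.42
tcp_pos: [0.4474, -0.0583, 0.1882]
eef_rot: [2.998, -0.186, -0.011]
contact_force: [-1.6, 2.0, 4.7]
width: -0.0
```

Emit:
{"name": "drive_tool", "arguments": {"targets": [[[0,0,0,0.001,0,0,0],[0,0,0,0,0,0,0]]]}}

```text
time: 3.68
tcp_pos: [0.4474, -0.0584, 0.1872]
eef_rot: [2.998, -0.186, -0.011]
contact_force: [-0.0, 0.1, 5.3]
width: 0.002
```

```bash
python3 look.py
```

```text
t 3.675 q 0.0 mm dark 62/141 | tcp x,d,n mm [-0.0854  0.3858 16.4511] f [-0.0272 -0.6478  5.2451]
v cm/s [-0.02, np.float64(0.01)]
```

Emit:
{"name": "drive_tool", "arguments": {"targets": [[[0,0,0,0.02,0,0,0]]]}}

```text
time: 3.85
tcp_pos: [0.4485, -0.0608, 0.1686]
eef_rot: [2.999, -0.186, -0.005]
contact_force: [0.9, 6.3, 9.4]
width: 0.004
```

```bash
python3 look.py
```

```text
t 3.850 q 2.4 mm dark 62/139 | tcp x,d,n mm [ 1.2775  0.6718 -2.3448] f [ 0.1354  4.9934 10.1298]
v cm/s [-0.02, 0.01, np.float64(1.38)]
```

```bash
python3 look.py
```

```text
t 3.900 q 3.5 mm dark 62/139 | tcp x,d,n mm [ 0.1456  1.1431 -5.1332] f [1.8061 6.3254 8.0413]
v cm/s [-0.02, 0.01, 1.38, np.float64(2.11)]
```

```bash
cat > plan.py <<'E'
# usage: plan.py q_mm v_cms n_mm [W] [mu] [NC] rows
import sys,numpy as np
q,v,n=float(sys.argv[1])/1e3,float(sys.argv[2])/100,float(sys.argv[3])/1e3
W=float(sys.argv[4]);mu=float(sys.argv[5]);NC=float(sys.argv[6])/1e3;k=int(sys.argv[7]);VD=.06;m=4.4
w=lambda q:-.0065*np.sin(2*np.pi*q/.32); sl=lambda q:-.0065*2*np.pi/.32*np.cos(2*np.pi*q/.32)
me=lambda q:(mu+sl(q))/(1-mu*sl(q))
F=lambda q,n:2+350*(NC-n+w(q))
for i in range(k):
    qm=q+v*.125
    Fn=np.clip((W-5*v-m*np.clip((VD-v)/.4,-.15,.15))/me(qm),4,14)   # force wanted at row end
    n1=NC+w(qm)-(Fn-2)/350
    for j in range(25):
        nn=n+(n1-n)*(j+1)/25;a=(W-5*v-me(q)*F(q,nn))/m;v=max(v+a*.005,0);q+=v*.005
    print("row dz %.1f mm -> n %.1f q %.1f v %.2f F %.1f p %.1f"%((n-n1)*1e3,n1*1e3,q*1e3,v*100,F(q,n1),(NC-n1+w(q))*1e3));n=n1
E
python3 plan.py 4.6 2 -3.8 5.9 .8 18.6 3; python3 plan.py 4.6 2 -5 5.9 .8 18.6 3
```

```text
row dz -2.2 mm -> n -1.6 q 7.3 v 2.51 F 8.8 p 19.3
row dz 0.5 mm -> n -2.1 q 11.1 v 3.58 F 8.8 p 19.3
row dz 0.8 mm -> n -2.9 q 16.2 v 4.39 F 8.8 p 19.4
row dz -3.4 mm -> n -1.6 q 7.0 v 2.19 F 8.8 p 19.3
row dz 0.3 mm -> n -1.9 q 10.5 v 3.32 F 8.7 p 19.2
row dz 0.8 mm -> n -2.7 q 15.2 v 4.21 F 8.8 p 19.4
```

Emit:
{"name": "drive_tool", "arguments": {"targets": [[[0,0,0,-0.002,0,0,0]]]}}

```text
time: 4.08
tcp_pos: [0.4476, -0.0601, 0.1695]
eef_rot: [3.0, -0.187, -0.009]
contact_force: [0.7, 6.2, 7.6]
width: -0.001
```

```bash
python3 look.py
```

```text
t 4.075 q 9.2 mm dark 62/138 | tcp x,d,n mm [ 0.2863  1.0852 -1.3322] f [-0.0745  5.1237  8.4259]
v cm/s [0.01, 1.38, 2.11, np.float64(3.24)]
```

```bash
python3 plan.py 11.2 4.2 -1.6 5.9 .8 18.6 3
```

```text
row dz 1.5 mm -> n -3.1 q 17.1 v 5.01 F 8.8 p 19.6
row dz 0.7 mm -> n -3.8 q 23.6 v 5.37 F 8.8 p 19.5
row dz 0.4 mm -> n -4.2 q 30.4 v 5.59 F 8.7 p 19.1
```

Emit:
{"name": "drive_tool", "arguments": {"targets": [[[0,0,0,0.0015,0,0,0],[0,0,0,0.0007,0,0,0]]]}}

```text
time: 4.38
tcp_pos: [0.4478, -0.0604, 0.1677]
eef_rot: [3.0, -0.186, -0.008]
contact_force: [0.3, 5.1, 9.1]
width: 0.004
```

```bash
python3 look.py
```

```text
t 4.375 q 24.2 mm dark 63/135 | tcp x,d,n mm [ 0.571   1.1157 -3.2025] f [-0.311   3.7751  9.7201]
v cm/s [1.38, 2.11, 3.24, np.float64(5.01)]
```

```bash
python3 plan.py 27.2 6.0 -3.8 5.9 .8 18.2 3
```

```text
row dz 1.0 mm -> n -4.8 q 34.9 v 6.23 F 8.6 p 18.9
row dz 0.1 mm -> n -4.9 q 42.7 v 6.19 F 8.4 p 18.3
row dz -0.2 mm -> n -4.7 q 50.4 v 6.15 F 8.1 p 17.5
```

Emit:
{"name": "drive_tool", "arguments": {"targets": [[[0,0,0,0.001,0,0,0],[0,0,0,0.0001,0,0,0]]]}}

```text
time: 4.68
tcp_pos: [0.4478, -0.0605, 0.1666]
eef_rot: [3.0, -0.186, -0.008]
contact_force: [-0.5, 6.3, 7.9]
width: -0.001
```

```bash
python3 look.py; python3 plan.py 46 6.2 -4.9 5.9 .8 18.2 3
```

```text
t 4.675 q 40.2 mm dark 63/131 | tcp x,d,n mm [ 0.5723  1.1556 -4.3116] f [-1.2661  5.0524  8.6951]
v cm/s [2.11, 3.24, 5.01, np.float64(5.32)]
row dz -0.3 mm -> n -4.6 q 53.7 v 6.14 F 8.0 p 17.1
row dz -0.4 mm -> n -4.2 q 61.4 v 6.11 F 7.7 p 16.3
row dz -0.6 mm -> n -3.6 q 69.0 v 6.10 F 7.4 p 15.5
```

```bash
python3 plan.py 42.8 5.2 -4.9 5.9 .8 18.6 3
```

```text
row dz -0.8 mm -> n -4.1 q 49.3 v 5.25 F 8.1 p 17.3
row dz -0.2 mm -> n -3.9 q 56.0 v 5.48 F 7.8 p 16.7
row dz -0.3 mm -> n -3.5 q 63.0 v 5.66 F 7.6 p 16.0
```

Emit:
{"name": "drive_tool", "arguments": {"targets": [[[0,0,0,-0.0008,0,0,0],[0,0,0,-0.0002,0,0,0]]]}}

```text
time: 4.97
tcp_pos: [0.4478, -0.0604, 0.1676]
eef_rot: [3.0, -0.186, -0.008]
contact_force: [-0.0, 3.7, 7.9]
width: -0.004
```

```bash
python3 look.py; python3 plan.py 59 5.5 -3.9 5.9 .8 18.6 3
```

```text
t 4.975 q 57.7 mm dark 63/130 | tcp x,d,n mm [ 0.5295  1.0921 -3.3068] f [-0.5018  2.5536  8.3021]
v cm/s [3.24, 5.01, 5.32, np.float64(5.86)]
row dz -0.6 mm -> n -3.3 q 65.9 v 5.62 F 7.5 p 15.7
row dz -0.5 mm -> n -2.8 q 73.1 v 5.76 F 7.2 p 14.9
row dz -0.7 mm -> n -2.1 q 80.3 v 5.86 F 7.0 p 14.2
```

```bash
python3 plan.py 60.7 6.1 -3.9 5.9 .8 18.4 3
```

```text
row dz -0.4 mm -> n -3.5 q 68.4 v 6.13 F 7.4 p 15.5
row dz -0.7 mm -> n -2.8 q 76.0 v 6.12 F 7.2 p 14.7
row dz -0.8 mm -> n -2.0 q 83.6 v 6.11 F 6.9 p 13.9
```

Emit:
{"name": "drive_tool", "arguments": {"targets": [[[0,0,0,-0.0004,0,0,0],[0,0,0,-0.0007,0,0,0]]]}}

```text
time: 5.28
tcp_pos: [0.4477, -0.0603, 0.1685]
eef_rot: [3.0, -0.186, -0.009]
contact_force: [1.0, 6.0, 6.0]
width: 0.001
```

```bash
python3 look.py; python3 plan.py 79 6.1 -2.8 5.9 .8 18.4 3
```

```text
t 5.275 q 80.6 mm dark 63/137 | tcp x,d,n mm [ 0.4064  1.0853 -2.3571] f [0.2198 5.177  6.7272]
v cm/s [5.01, 5.32, 5.86, np.float64(7.61)]
row dz -1.1 mm -> n -1.7 q 86.5 v 6.00 F 6.8 p 13.6
row dz -0.9 mm -> n -0.8 q 94.1 v 6.03 F 6.5 p 12.9
row dz -1.0 mm -> n 0.2 q 101.6 v 6.06 F 6.3 p 12.3
```

```bash
python3 plan.py 84.7 8.2 -2.8 6.2 .8 18.2 3
```

```text
row dz -0.5 mm -> n -2.3 q 94.8 v 7.90 F 7.0 p 14.3
row dz -1.4 mm -> n -0.9 q 104.3 v 7.39 F 6.7 p 13.3
row dz -1.4 mm -> n 0.5 q 113.3 v 7.03 F 6.4 p 12.5
```

Emit:
{"name": "drive_tool", "arguments": {"targets": [[[0,0,0,0,0,0,0],[0,0,0,-0.0012,0,0,0]]]}}

```text
time: 5.58
tcp_pos: [0.4476, -0.0598, 0.1695]
eef_rot: [3.001, -0.186, -0.009]
contact_force: [0.7, 5.9, 5.2]
width: -0.0
```

```bash
python3 look.py; python3 plan.py 84.7 8.2 -2.8 6.2 .8 18.2 1
```

```text
t 5.575 q 95.9 mm dark 63/142 | tcp x,d,n mm [ 0.2086  1.461  -1.3491] f [-0.0513  5.1775  5.9887]
v cm/s [5.32, 5.86, 7.61, np.float64(5.1)]
row dz -0.5 mm -> n -2.3 q 94.8 v 7.90 F 7.0 p 14.3
```

```bash
python3 plan.py 98.8 5.6 -1.6 5.9 .8 18.3 3
python3 - <<'E'
from trk import *
im=cv2.imread("pics/last.png");qs,s=track("side",im)
g=cv2.GaussianBlur(im.max(2).astype(np.float32),(0,0),2.)
for c in CAP:   # per-cap q
    uv=np.array([proj("side",c+q*D) for q in qs],np.float32);v=cv2.remap(g,uv[:,:1],uv[:,1:],cv2.INTER_LINEAR).ravel()
    k=(qs>.075)&(qs<.12)&(uv[:,1]<380)&(uv[:,1]>2);print(qs[k][v[k].argmin()] if k.any() else None,v[k].min() if k.any() else None)
E
```

```text
row dz -2.4 mm -> n 0.8 q 105.4 v 5.22 F 6.1 p 11.8
row dz -0.9 mm -> n 1.7 q 112.1 v 5.47 F 6.0 p 11.3
row dz -1.0 mm -> n 2.7 q 119.1 v 5.67 F 5.8 p 10.9
0.09299999999999992 59.774418
0.08999999999999993 62.831524
0.09099999999999991 64.813194
```

Emit:
{"name": "drive_tool", "arguments": {"targets": [[[0,0,0,-0.0018,0,0,0]]]}}

```text
time: 5.75
tcp_pos: [0.4476, -0.0596, 0.1712]
eef_rot: [3.0, -0.186, -0.009]
contact_force: [1.1, 5.5, 4.3]
width: 0.001
```

```bash
python3 - <<'E'
t=open('trk.py').read()
a=t.index("def q_of");b=t.index("def tcp")
t=t[:a]+'''def q_of(n,im):
    """darkness centroid along each cap's own path, near the joint best; median over caps"""
    qs,s=track(n,im);q0=qs[s.argmin()];g=cv2.GaussianBlur(im.max(2).astype(np.float32),(0,0),1.)
    f=np.arange(-.02,.02,.0005);out=[]
    for c in CAP:
        uv=np.array([proj(n,c+(q0+d)*D) for d in f],np.float32)
        if uv[:,1].max()>378 or uv[:,1].min()<4: continue
        v=cv2.remap(g,uv[:,:1],uv[:,1:],cv2.INTER_LINEAR).ravel();w=np.clip(90-v,0,15);w[abs(f-f[v.argmin()])>.014]=0
        out.append(q0+(w*f).sum()/w.sum())
    return float(np.mean(out)),float(s.min()),np.round(np.array(out)*1e3,1)
'''+t[b:]
open('trk.py','w').write(t)
l=open('look.py').read().replace("dark %.0f/%.0f","dark %.0f %s").replace('"pics/last.png"','"pics/s%.3f.png"%s["time"]').replace("q+=.0023","q+=Q0").replace("s=telemetry",'Q0=-q_of("side",cv2.imread("pics/side0.png")[:,:,::-1])[0]\ns=telemetry',1)
open('look.py','w').write(l)
from trk import *
print(q_of("side",cv2.imread("pics/side0.png")),q_of("side",cv2.imread("pics/last.png")))
E
python3 look.py
```

```text
(-0.005954162211224317, 59.18497848510742, array([-6.1, -7.5, -4.3])) (0.08885811657530295, 62.62003707885742, array([88.9, 86.4, 91.3]))
t 5.750 q 95.5 mm dark 63 [89.1 88.  91.6] | tcp x,d,n mm [0.2028 1.3586 0.4388] f [0.4326 4.9452 5.0523]
v cm/s [5.86, 7.61, 5.1, -0.21]
```

Emit:
{"name": "drive_tool", "arguments": {"targets": [[[0,0,0,-0.0025,0,0,0]]]}}

```text
time: 5.92
tcp_pos: [0.4475, -0.0594, 0.1736]
eef_rot: [3.0, -0.186, -0.009]
contact_force: [1.0, 5.2, 5.0]
width: -0.004
```

```bash
python3 look.py
```

```text
t 5.925 q 96.4 mm dark 63 [89.7 88.6 93.1] | tcp x,d,n mm [0.1377 1.2481 2.837 ] f [0.2977 4.5615 5.6818]
v cm/s [7.61, 5.1, -0.21, 0.52]
```

```bash
python3 -c "
import cv2,numpy as np
a=cv2.imread('pics/last.png');b=cv2.imread('pics/s5.925.png')
i=np.hstack([x[80:384,100:350] for x in(a,b)]);cv2.imwrite('pics/l2.png',cv2.resize(i,(800,486),interpolation=cv2.INTER_CUBIC))"
```

```text
(no output)
```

View pics/l2.png

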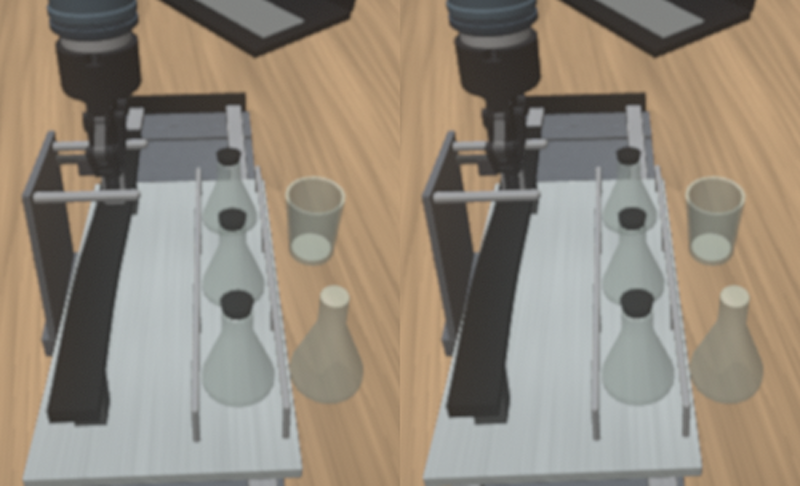

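The two frames show the carriage nearly at rest between t=5.6 and 5.9, so my model was over-braking there. The measured along-slide force of about 5 N points to a lighter carriage (W≈5.0 N). The finger's width also shifts its contact point along the wave. I'll refine the model and get the carriage moving again.

```bash
python3 - <<'E'
t=open('plan.py').read()
t=t.replace("w=lambda q:-.0065*np.sin(2*np.pi*q/.32); sl=lambda q:-.0065*2*np.pi/.32*np.cos(2*np.pi*q/.32)",
"S=np.linspace(-.011,.011,23);w=lambda q:(-.0065*np.sin(2*np.pi*(q+S)/.32)).max(); sl=lambda q:(w(q+1e-4)-w(q-1e-4))/2e-4").replace("m=4.4","m=3.8").replace("4,14)","3.8,13)").replace("/.4,-.15,.15","/.35,-.2,.3")
open('plan.py','w').write(t)
E
python3 plan.py 97.3 2 2.8 5.0 .74 17.2 3
```

```text
row dz 0.1 mm -> n 2.7 q 100.8 v 3.47 F 5.2 p 9.2
row dz -0.5 mm -> n 3.2 q 105.8 v 4.36 F 5.2 p 9.2
row dz -0.7 mm -> n 3.9 q 111.7 v 4.95 F 5.1 p 9.0
```

Emit:
{"name": "drive_tool", "arguments": {"targets": [[[0,0,0,-0.0007,0,0,0]]]}}

```text
time: 6.1
tcp_pos: [0.4475, -0.0593, 0.1743]
eef_rot: [3.0, -0.186, -0.01]
contact_force: [2.2, 6.0, 4.5]
width: -0.001
```

```bash
python3 look.py
```

```text
t 6.100 q 99.6 mm dark 63 [92.9 91.4 96.6] | tcp x,d,n mm [0.081  1.2609 3.5236] f [1.4646 5.5031 5.3494]
v cm/s [5.1, -0.21, 0.52, 1.81]
```

```bash
python3 plan.py 101 2.9 3.5 5.0 .74 17.2 3
```

```text
row dz 0.3 mm -> n 3.2 q 105.6 v 4.24 F 5.2 p 9.1
row dz -0.6 mm -> n 3.8 q 111.4 v 4.88 F 5.1 p 9.0
row dz -0.8 mm -> n 4.7 q 117.8 v 5.30 F 5.1 p 8.8
```

Emit:
{"name": "drive_tool", "arguments": {"targets": [[[0,0,0,-0.0004,0,0,0]]]}}

```text
time: 6.28
tcp_pos: [0.4474, -0.0592, 0.1746]
eef_rot: [3.0, -0.186, -0.01]
contact_force: [0.8, 4.9, 4.3]
width: -0.002
```

```bash
python3 look.py;python3 plan.py 107 4 3.8 5.0 .74 17.2 3
```

```text
t 6.275 q 105.4 mm dark 63 [ 99.3  96.9 102.1] | tcp x,d,n mm [-0.0079  1.2867  3.8225] f [0.1435 4.304  4.9517]
v cm/s [-0.21, 0.52, 1.81, 3.3]
row dz -0.2 mm -> n 4.0 q 112.6 v 4.87 F 5.1 p 8.9
row dz -0.8 mm -> n 4.8 q 119.0 v 5.30 F 5.1 p 8.7
row dz -0.9 mm -> n 5.8 q 125.8 v 5.57 F 5.0 p 8.6
```

Emit:
{"name": "drive_tool", "arguments": {"targets": [[[0,0,0,-0.0005,0,0,0]]]}}

```text
time: 6.45
tcp_pos: [0.4474, -0.0591, 0.1751]
eef_rot: [3.0, -0.186, -0.01]
contact_force: [1.3, 6.4, 4.0]
width: 0.001
```

```bash
python3 look.py;python3 plan.py 114.5 4.8 4.3 5.0 .74 17.2 3
```

```text
t 6.450 q 236.7 mm dark 62 [239.4 224.2 228.6] | tcp x,d,n mm [-0.0391  1.3018  4.302 ] f [0.4974 5.9467 4.8351]
v cm/s [0.52, 1.81, 3.3, 75.04]
row dz -0.8 mm -> n 5.1 q 120.8 v 5.24 F 5.0 p 8.7
row dz -0.9 mm -> n 6.0 q 127.6 v 5.54 F 5.0 p 8.5
row dz -1.0 mm -> n 7.0 q 134.6 v 5.73 F 4.9 p 8.4
```

Run:
```python
t=open('trk.py').read().replace("def q_of(n,im):","def q_of(n,im,lo=-.01,hi=.335):").replace("qs,s=track(n,im)","qs,s=track(n,im,np.arange(lo,hi,.001))")
open('trk.py','w').write(t)
l=open('look.py').read().replace('q_of("side",im)','q_of("side",im,H[-1][1]-.025,H[-1][1]+.04)')
open('look.py','w').write(l)
from trk import *
import json
H=json.load(open("h.json"));q=q_of("side",cv2.imread("pics/s6.450.png")[:,:,::-1],.08,.14);print(q);H[-1][1]=q[0]+.006;json.dump(H,open("h.json","w"))
```

```text
(0.1062056657720419, 62.67258834838867, array([106.2, 104.1, 108.3]))
```

Emit:
{"name": "drive_tool", "arguments": {"targets": [[[0,0,0,-0.001,0,0,0]]]}}

```text
time: 6.62
tcp_pos: [0.4474, -0.059, 0.176]
eef_rot: [3.0, -0.186, -0.01]
contact_force: [0.5, 5.9, 4.6]
width: 0.002
```

```bash
python3 look.py;python3 plan.py 122 4.8 5.3 5.0 .74 17.2 3
```

```text
t 6.625 q 119.1 mm dark 63 [113.5 110.3 115.7] | tcp x,d,n mm [-0.0828  1.3074  5.2466] f [-0.2809  5.2784  5.345 ]
v cm/s [1.81, 3.3, 3.91, 3.94]
row dz -0.9 mm -> n 6.2 q 128.3 v 5.20 F 4.9 p 8.4
row dz -0.9 mm -> n 7.1 q 135.0 v 5.51 F 4.9 p 8.3
row dz -0.9 mm -> n 8.0 q 142.0 v 5.71 F 4.9 p 8.3
```

```bash
python3 plan.py 121.1 4 5.3 5.0 .74 18 3
```

```text
row dz -1.6 mm -> n 6.9 q 126.2 v 4.30 F 4.9 p 8.3
row dz -0.7 mm -> n 7.6 q 132.0 v 4.89 F 4.9 p 8.3
row dz -0.8 mm -> n 8.4 q 138.4 v 5.30 F 4.9 p 8.2
```

Emit:
{"name": "drive_tool", "arguments": {"targets": [[[0,0,0,-0.0015,0,0,0]]]}}

```text
time: 6.8
tcp_pos: [0.4474, -0.0587, 0.1775]
eef_rot: [3.0, -0.186, -0.01]
contact_force: [1.3, 6.6, 3.7]
width: 0.002
```

```bash
python3 look.py;python3 plan.py 128.5 4.4 6.8 5.0 .74 18 3
```

```text
t 6.800 q 126.2 mm dark 63 [120.6 117.7 122.4] | tcp x,d,n mm [-0.1227  1.3531  6.735 ] f [0.42   6.1702 4.5524]
v cm/s [3.3, 3.91, 3.94, 4.06]
row dz -1.1 mm -> n 7.9 q 134.2 v 4.78 F 4.9 p 8.2
row dz -0.8 mm -> n 8.7 q 140.5 v 5.22 F 4.9 p 8.2
row dz -0.8 mm -> n 9.6 q 147.2 v 5.52 F 4.9 p 8.2
```

Emit:
{"name": "drive_tool", "arguments": {"targets": [[[0,0,0,-0.0013,0,0,0]]]}}

```text
time: 6.98
tcp_pos: [0.4474, -0.0586, 0.1787]
eef_rot: [3.0, -0.186, -0.01]
contact_force: [0.3, 6.2, 4.8]
width: 0.001
```

```bash
python3 look.py;python3 plan.py 136 4.7 8.1 5.0 .74 18 3
```

```text
t 6.975 q 134.1 mm dark 63 [128.1 126.1 130.4] | tcp x,d,n mm [-0.1483  1.3215  8.0045] f [-0.4736  5.4887  5.5862]
v cm/s [3.91, 3.94, 4.06, 4.54]
row dz -0.9 mm -> n 9.0 q 142.1 v 5.11 F 4.8 p 8.1
row dz -0.8 mm -> n 9.8 q 148.8 v 5.44 F 4.9 p 8.2
row dz -0.8 mm -> n 10.6 q 155.7 v 5.66 F 4.9 p 8.3
```

Emit:
{"name": "drive_tool", "arguments": {"targets": [[[0,0,0,-0.0009,0,0,0],[0,0,0,-0.0008,0,0,0]]]}}

```text
time: 7.28
tcp_pos: [0.4474, -0.0583, 0.1804]
eef_rot: [3.0, -0.186, -0.01]
contact_force: [0.7, 5.8, 4.4]
width: 0.001
```

```bash
python3 look.py;python3 plan.py 152 5.4 9.8 5.0 .74 18 3
```

```text
t 7.275 q 149.5 mm dark 62 [143.2 140.8 146.7] | tcp x,d,n mm [-0.1497  1.3454  9.7196] f [0.0162 5.2344 5.1298]
v cm/s [3.94, 4.06, 4.54, 5.13]
row dz -1.2 mm -> n 11.0 q 158.7 v 5.45 F 4.9 p 8.3
row dz -0.7 mm -> n 11.7 q 165.7 v 5.65 F 4.9 p 8.4
row dz -0.6 mm -> n 12.3 q 172.8 v 5.79 F 5.0 p 8.6
```

Emit:
{"name": "drive_tool", "arguments": {"targets": [[[0,0,0,-0.0011,0,0,0],[0,0,0,-0.0007,0,0,0]]]}}

```text
time: 7.58
tcp_pos: [0.4475, -0.0581, 0.1823]
eef_rot: [3.0, -0.186, -0.01]
contact_force: [0.3, 5.7, 3.6]
width: -0.003
```

```bash
python3 look.py;python3 plan.py 168.5 5.6 11.6 5.0 .74 18 3
```

```text
t 7.575 q 165.3 mm dark 63 [158.3 157.6 162.2] | tcp x,d,n mm [-0.1079  1.3305 11.553 ] f [-0.4032  5.1743  4.3879]
v cm/s [4.06, 4.54, 5.13, 5.27]
row dz -0.9 mm -> n 12.5 q 175.5 v 5.59 F 5.0 p 8.7
row dz -0.5 mm -> n 13.0 q 182.5 v 5.73 F 5.1 p 9.0
row dz -0.3 mm -> n 13.3 q 189.8 v 5.83 F 5.3 p 9.4
```

Emit:
{"name": "drive_tool", "arguments": {"targets": [[[0,0,0,-0.0009,0,0,0],[0,0,0,-0.0005,0,0,0]]]}}

```text
time: 7.88
tcp_pos: [0.4475, -0.0579, 0.1837]
eef_rot: [3.0, -0.186, -0.01]
contact_force: [0.4, 6.0, 4.6]
width: 0.001
```

```bash
python3 look.py;python3 plan.py 184.5 5.6 13 5.0 .74 18 3
```

```text
t 7.875 q 179.9 mm dark 62 [174.5 171.  176.4] | tcp x,d,n mm [-0.1188  1.3175 12.9709] f [-0.3558  5.3484  5.3661]
v cm/s [4.54, 5.13, 5.27, 4.87]
row dz -0.4 mm -> n 13.4 q 191.5 v 5.69 F 5.3 p 9.4
row dz -0.1 mm -> n 13.5 q 198.7 v 5.79 F 5.5 p 9.9
row dz 0.1 mm -> n 13.4 q 206.0 v 5.85 F 5.6 p 10.4
```

```bash
python3 plan.py 182.2 4.6 13 5.0 .74 18.4 3
```

```text
row dz -0.8 mm -> n 13.8 q 188.0 v 4.82 F 5.2 p 9.1
row dz -0.2 mm -> n 14.0 q 194.3 v 5.22 F 5.3 p 9.5
row dz 0.0 mm -> n 14.0 q 201.0 v 5.50 F 5.5 p 10.0
```

Emit:
{"name": "drive_tool", "arguments": {"targets": [[[0,0,0,-0.0009,0,0,0],[0,0,0,-0.0002,0,0,0]]]}}

```text
time: 8.18
tcp_pos: [0.4475, -0.0578, 0.1848]
eef_rot: [3.0, -0.186, -0.01]
contact_force: [-0.1, 6.6, 4.4]
width: -0.001
```

```bash
python3 look.py;python3 plan.py 197 5.2 14.1 5.0 .74 18.4 3
```

```text
t 8.175 q 194.2 mm dark 62 [187.6 186.3 190.6] | tcp x,d,n mm [-0.0609  1.3392 14.1162] f [-0.9008  5.9113  5.246 ]
v cm/s [5.13, 5.27, 4.87, 4.74]
row dz 0.1 mm -> n 14.0 q 203.7 v 5.51 F 5.5 p 10.1
row dz 0.2 mm -> n 13.8 q 210.7 v 5.68 F 5.8 p 10.7
row dz 0.4 mm -> n 13.4 q 217.9 v 5.78 F 6.0 p 11.4
```

Emit:
{"name": "drive_tool", "arguments": {"targets": [[[0,0,0,0,0,0,0],[0,0,0,0.0002,0,0,0]]]}}

```text
time: 8.48
tcp_pos: [0.4476, -0.0578, 0.1846]
eef_rot: [3.0, -0.186, -0.01]
contact_force: [0.0, 5.6, 4.2]
width: -0.004
```

```bash
python3 look.py;python3 plan.py 212.5 5.5 13.9 5.0 .74 18.4 3
```

```text
t 8.475 q 209.3 mm dark 62 [203.9 200.5 205.7] | tcp x,d,n mm [-0.0077  1.3345 13.9314] f [-0.6863  4.954   4.901 ]
v cm/s [5.27, 4.87, 4.74, 5.05]
row dz 0.6 mm -> n 13.3 q 219.5 v 5.73 F 6.0 p 11.4
row dz 0.6 mm -> n 12.7 q 226.8 v 5.81 F 6.3 p 12.2
row dz 0.2 mm -> n 12.5 q 234.1 v 5.93 F 6.3 p 12.4
```

Emit:
{"name": "drive_tool", "arguments": {"targets": [[[0,0,0,0.0004,0,0,0],[0,0,0,0.0005,0,0,0]]]}}

```text
time: 8.78
tcp_pos: [0.4477, -0.0579, 0.1838]
eef_rot: [3.0, -0.186, -0.01]
contact_force: [1.5, 6.5, 5.7]
width: -0.004
```

```bash
python3 look.py;python3 plan.py 228 5.6 13 5.0 .74 18.4 3
```

```text
t 8.775 q 222.4 mm dark 62 [217.1 213.5 218.6] | tcp x,d,n mm [ 0.0805  1.3304 13.122 ] f [0.6604 5.7511 6.5655]
v cm/s [4.87, 4.74, 5.05, 4.35]
row dz 0.4 mm -> n 12.6 q 235.2 v 5.89 F 6.3 p 12.3
row dz 0.0 mm -> n 12.5 q 242.6 v 5.96 F 6.3 p 12.4
row dz 0.1 mm -> n 12.5 q 250.1 v 5.99 F 6.4 p 12.4
```

```bash
python3 plan.py 224.3 3.8 13 5.0 .74 18.9 3
```

```text
row dz -0.5 mm -> n 13.5 q 229.2 v 4.19 F 6.2 p 11.9
row dz 0.1 mm -> n 13.4 q 234.9 v 4.81 F 6.2 p 12.0
row dz 0.1 mm -> n 13.2 q 241.2 v 5.26 F 6.3 p 12.2
```

Emit:
{"name": "drive_tool", "arguments": {"targets": [[[0,0,0,-0.0009,0,0,0]]]}}

```text
time: 8.95
tcp_pos: [0.4476, -0.0578, 0.1847]
eef_rot: [3.0, -0.186, -0.01]
contact_force: [0.2, 5.6, 5.3]
width: -0.001
```

```bash
python3 look.py;python3 plan.py 231 4.3 13.9 5.0 .74 18.9 3
```

```text
t 8.950 q 228.4 mm dark 62 [221.7 220.2 225.6] | tcp x,d,n mm [ 0.0399  1.3258 13.9929] f [-0.5116  4.7954  5.9787]
v cm/s [4.74, 5.05, 4.35, 3.48]
row dz 0.6 mm -> n 13.3 q 236.9 v 5.05 F 6.2 p 12.1
row dz 0.2 mm -> n 13.2 q 243.5 v 5.40 F 6.3 p 12.2
row dz 0.1 mm -> n 13.1 q 250.4 v 5.61 F 6.3 p 12.3
```

Emit:
{"name": "drive_tool", "arguments": {"targets": [[[0,0,0,-0.0005,0,0,0]]]}}

```text
time: 9.12
tcp_pos: [0.4477, -0.0578, 0.1852]
eef_rot: [3.0, -0.186, -0.01]
contact_force: [1.6, 6.3, 5.1]
width: 0.003
```

```bash
python3 look.py;python3 plan.py 236.5 4.3 14.4 5.0 .74 18.9 3
```

```text
t 9.125 q 234.4 mm dark 62 [226.9 226.8 231.5] | tcp x,d,n mm [ 0.0931  1.2833 14.5568] f [0.7817 5.6582 5.9429]
v cm/s [5.05, 4.35, 3.48, 3.39]
row dz 1.0 mm -> n 13.4 q 242.6 v 5.25 F 6.2 p 12.0
row dz 0.2 mm -> n 13.1 q 249.4 v 5.57 F 6.3 p 12.3
row dz 0.6 mm -> n 12.5 q 256.4 v 5.67 F 6.5 p 12.9
```

Emit:
{"name": "drive_tool", "arguments": {"targets": [[[0,0,0,-0.0006,0,0,0]]]}}

```text
time: 9.3
tcp_pos: [0.4477, -0.0577, 0.1858]
eef_rot: [3.0, -0.186, -0.01]
contact_force: [0.6, 4.6, 4.7]
width: -0.002
```

```bash
python3 look.py;python3 plan.py 242.5 4.3 15 5.0 .78 18.9 3
```

```text
t 9.300 q 242.3 mm dark 63 [235.1 234.3 239.5] | tcp x,d,n mm [ 0.0578  1.2377 15.1033] f [0.0521 3.9839 5.3158]
v cm/s [4.35, 3.48, 3.39, 4.5]
row dz 0.7 mm -> n 14.3 q 248.5 v 5.15 F 5.9 p 11.1
row dz 0.6 mm -> n 13.7 q 255.2 v 5.44 F 6.1 p 11.7
row dz 0.8 mm -> n 12.9 q 262.1 v 5.63 F 6.3 p 12.4
```

```bash
python3 plan.py 244.9 5.2 15 5.0 .77 18.9 3
```

```text
row dz 1.2 mm -> n 13.8 q 252.0 v 5.89 F 6.1 p 11.6
row dz 1.0 mm -> n 12.8 q 259.4 v 5.97 F 6.4 p 12.5
row dz 1.0 mm -> n 11.9 q 266.9 v 5.95 F 6.6 p 13.2
```

Emit:
{"name": "drive_tool", "arguments": {"targets": [[[0,0,0,0.0011,0,0,0]]]}}

```text
time: 9.48
tcp_pos: [0.4477, -0.0579, 0.1848]
eef_rot: [3.0, -0.186, -0.009]
contact_force: [-0.1, 5.5, 5.8]
width: -0.001
```

```bash
python3 look.py;python3 plan.py 254.5 5.8 13.9 5.0 .77 18.9 3
```

```text
t 9.475 q 252.9 mm dark 63 [245.  245.4 250.6] | tcp x,d,n mm [ 0.1649  1.1796 14.1145] f [-0.7449  4.642   6.54  ]
v cm/s [3.48, 3.39, 4.5, 6.09]
row dz 1.3 mm -> n 12.6 q 261.9 v 6.03 F 6.4 p 12.7
row dz 1.1 mm -> n 11.5 q 269.5 v 6.01 F 6.7 p 13.5
row dz 1.1 mm -> n 10.4 q 277.0 v 5.96 F 7.0 p 14.2
```

```bash
python3 plan.py 256.2 6.7 13.9 5.0 .76 18.7 3
```

```text
row dz 2.3 mm -> n 11.6 q 264.8 v 6.92 F 6.7 p 13.4
row dz 1.3 mm -> n 10.2 q 273.3 v 6.59 F 7.0 p 14.3
row dz 1.2 mm -> n 9.0 q 281.3 v 6.31 F 7.3 p 15.0
```

Emit:
{"name": "drive_tool", "arguments": {"targets": [[[0,0,0,0.0023,0,0,0]]]}}

```text
time: 9.65
tcp_pos: [0.4478, -0.0583, 0.1826]
eef_rot: [3.0, -0.186, -0.009]
contact_force: [0.3, 6.1, 6.5]
width: 0.001
```

```bash
python3 look.py;python3 plan.py 268 6.9 11.6 5.0 .76 18.7 3
```

```text
t 9.650 q 267.6 mm dark 63 [259.4 260.4 265.3] | tcp x,d,n mm [ 0.2833  1.1134 11.9071] f [-0.5057  5.1143  7.2462]
v cm/s [3.39, 4.5, 6.09, 8.42]
row dz 1.8 mm -> n 9.8 q 276.6 v 6.74 F 7.1 p 14.6
row dz 1.3 mm -> n 8.4 q 284.8 v 6.43 F 7.4 p 15.4
row dz 1.3 mm -> n 7.2 q 292.7 v 6.20 F 7.6 p 16.0
```

```bash
python3 plan.py 272 8.6 11.7 5.0 .75 18.3 3
```

```text
row dz 4.1 mm -> n 7.6 q 282.8 v 8.45 F 7.6 p 15.9
row dz 1.8 mm -> n 5.8 q 292.8 v 7.56 F 7.9 p 16.9
row dz 1.3 mm -> n 4.4 q 301.8 v 6.88 F 8.1 p 17.4
```

Emit:
{"name": "drive_tool", "arguments": {"targets": [[[0,0,0,0.0043,0,0,0]]]}}

```text
time: 9.82
tcp_pos: [0.4479, -0.0589, 0.1785]
eef_rot: [3.0, -0.186, -0.008]
contact_force: [0.9, 6.9, 6.0]
width: 0.001
```

```bash
python3 look.py;python3 plan.py 286 8.2 7.4 5.0 .75 18.3 3
```

```text
t 9.825 q 288.8 mm dark 65 [283.7 279.5 285.3] | tcp x,d,n mm [0.4673 1.0855 7.7639] f [0.0229 6.0653 6.911 ]
v cm/s [4.5, 6.09, 8.42, 12.06]
row dz 2.1 mm -> n 5.3 q 295.8 v 7.48 F 8.0 p 17.1
row dz 1.4 mm -> n 4.0 q 304.7 v 6.85 F 8.1 p 17.5
row dz 1.2 mm -> n 2.8 q 313.0 v 6.45 F 8.2 p 17.8
```

Emit:
{"name": "drive_tool", "arguments": {"targets": [[[0,0,0,0.008,0,0,0]]]}}

```text
time: 10.0
tcp_pos: [0.4482, -0.0601, 0.171]
eef_rot: [3.0, -0.186, -0.007]
contact_force: [0.2, 6.2, 9.0]
width: -0.003
```

```bash
python3 look.py
```

```text
t 10.000 q 309.5 mm dark 65 [305.  300.1 305.5] | tcp x,d,n mm [0.8677 1.0409 0.1194] f [-0.5325  4.8866  9.7989]
v cm/s [6.09, 8.42, 12.06, 11.83]
```

Emit:
{"name": "drive_tool", "arguments": {"targets": [[[0,0,0,0.001,0,0,0]]]}}

```text
time: 10.18
tcp_pos: [0.4475, -0.0609, 0.1698]
eef_rot: [2.998, -0.186, -0.01]
contact_force: [-1.7, 2.8, 10.0]
width: -0.0
```

```bash
python3 look.py
```

```text
t 10.175 q 320.1 mm dark 66 [315.6 309.6 317.1] | tcp x,d,n mm [ 0.3254  0.2673 -1.2132] f [-2.0458  1.1581 10.2543]
v cm/s [8.42, 12.06, 11.83, 6.06]
```

Emit:
{"name": "drive_tool", "arguments": {"targets": [[[0,0,0,0,0,0,0]]]}}

```text
time: 10.35
tcp_pos: [0.4475, -0.061, 0.1699]
eef_rot: [2.998, -0.186, -0.009]
contact_force: [-1.5, 2.0, 9.3]
width: 0.001
```

```bash
python3 look.py
```

```text
t 10.350 q 320.3 mm dark 66 [315.8 311.7 315.6] | tcp x,d,n mm [ 0.3407  0.2356 -1.0606] f [-1.691   0.474   9.4165]
v cm/s [12.06, 11.83, 6.06, 0.14]
```

Emit:
{"name": "drive_tool", "arguments": {"targets": [[[0,0,0,-0.01,0,0,0],[0,0,0,-0.02,0,0,0],[0,0,0,-0.03,0,0,0],[0,0,0,-0.04,0,0,0],[0,0,0,-0.03,0,0,0]]]}}

```text
time: 11.02
tcp_pos: [0.4491, -0.0431, 0.299]
eef_rot: [2.998, -0.186, -0.01]
contact_force: [0.6, -0.1, 0.7]
width: -0.001
```

Emit:
{"name": "drive_tool", "arguments": {"targets": [[[0,0,0,0,0,0,0],[0,0,0,0,0,0,0]]]}}

```text
time: 11.28
tcp_pos: [0.4485, -0.0431, 0.2966]
eef_rot: [2.999, -0.186, -0.014]
contact_force: [-0.1, 0.3, -0.5]
width: -0.001
```

```bash
python3 look.py; cp pics/s10*.png /tmp; ls -t pics | head -1
```

```text
t 11.275 q 320.1 mm dark 64 [315.5 311.4 315.6] | tcp x,d,n mm [ -0.9727   0.5879 126.8221] f [-0.1139  0.3825 -0.4839]
v cm/s [11.83, 6.06, 0.14, -0.02]
s11.275.png
```

View pics/s11.275.png

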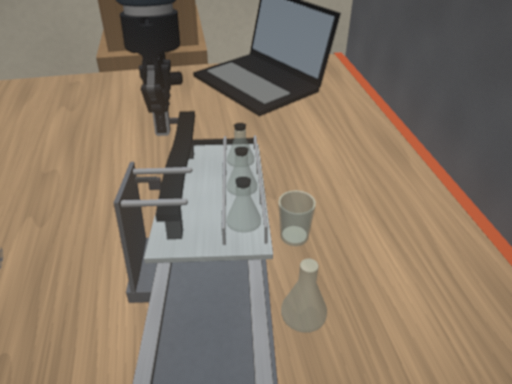

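```bash
python3 -c "
from rig import bot; print(bot.job_done())"
```

```text
the job is handed in; nothing more can be done
None
```

The carriage is at the lower stop and I have let go, but the descent was not steady: it broke the speed limits twice. I pressed between the prongs with closed fingers, let the bar slide under them, then lifted straight off and handed the job in at about 11.3 s.

**What held, from the last checks:**
- **At the stop:** the carriage reads 320 mm in the side view, the same before and after lifting. The arm is clear, with about 0 N on the tool.
- **Glassware:** the final picture shows the three flasks upright, and the beaker and loose flask where they started.
- **Pressing force:** every reading on the way down was about 4.4 to 10 N, without lifting off or bottoming the bar. These were taken only between moves.
- **Finger position:** the TCP stayed within about 1.5 mm of my measured gate point along the slide.

**What failed:**
- **Near-stop:** at about 95 mm (t ≈ 5.6 to 6.1 s) the carriage dropped to 0.5 cm/s or less, below the 3 cm/s minimum. One speed reading had been too high, so I pressed too hard. My model also assumed a heavier carriage and ignored the finger's width on the wavy bar.
- **Too fast:** from about 268 to 310 mm (t ≈ 9.65 to 10.0 s) it averaged about 12 cm/s, above the 10 cm/s maximum. I added pressure too late as the bar's surface fell away.
- **Rest of the run:** apart from the starts from rest (at the top and after the near-stop), it ran at roughly 3.3 to 8.4 cm/s. Those speeds come from camera readings and may be off by about 0.5 cm/s or more.

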